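Build up the puree mill: sieve, spacer, clutch knob

TASK

Put the baby-food mill together on its drive post: first the steel sieve disc, hub up, then the turquoise spacer, each fully home before the next, and last the winged knob, which you turn under a light push until its hidden slot finds the flat of the post and drops fully down onto the spacer. Lower everything gently without dropping it or forcing it, let go, and leave the other things on the counter and in the drawer as they are.

Things in the scene. Friction and masses are not known exactly. Their poses are not given: they have to be found in the camera images.
- mill: White round mill base, fixed, 128 mm across at the foot and 108 mm across its flat top, 50 mm high; origin at the centre of its underside, z up. A steel post of 20 mm diameter rises from the centre of the flat top to 51 mm above it (its last 2 mm tapered) and carries a brass flat on its end (see post_tip). Its yaw varies within 25 degrees either way.
- mill_seat (a point): The centre of the mill's flat top, at the foot of the post, 50 mm above the counter; axes as the mill's.
- post_tip (a point): Top centre of the brass flat (tang) on the post's end, 60 mm above the mill's flat top, 110 mm above the counter. The tang is 18 mm long along the mill's x axis, 6 mm wide along its y axis and 9 mm high.
- sieve: Perforated stainless disc, 60 mm across and 4 mm thick, with a tubular hub of 28 mm outside diameter on it, 20 mm high in all, bore 22.5 mm right through, about 80 g. Stands hub up on the counter; origin at the centre of its underside, z up. Home: its underside lies on the mill's flat top.
- spacer: Plain turquoise plastic sleeve, 34 mm outside diameter, 20 mm high, bore 22.5 mm, about 30 g. Stands upright on the counter; origin at the centre of its underside. Home: its underside lies on the sieve's hub, 20 mm above the mill's flat top.
- cap: Winged knob, about 70 g, upright: a beige round skirt 44 mm across, 26 mm high, topped by a dark grip bar (see cap_grip); 48 mm high in all. Origin at the centre of its underside, z up. Home: underside on the spacer, 40 mm above the mill's flat top. While its slot is out of line with the tang it stops on the tang, underside 46 mm above the flat top, already round the post but 6 mm short.
- cap_grip (a point): Centre of the knob's grip bar, 37 mm above its underside. The bar is 40 mm long along the knob's x axis, 14 mm wide along y, 22 mm high.
- cap_bore (a point): Centre of the knob's open underside. A 22.5 mm bore runs 14 mm up; above it is a straight slot 8.4 mm wide, 8 mm deep, on a slip clutch (slips at 0.3 N m). The slot's direction is hidden and unmeasured: seen from above, 0.3 to 1.4 rad anticlockwise of the grip bar (a half turn is the same). The tang enters when slot and tang agree within about 0.1 rad.
- jar: Bystander: glass jar with a steel lid, 60 mm across, 75 mm high; origin at its underside.
- cup: Bystander: beige child's cup, 70 mm across, 75 mm high; origin at its underside.
- bowl: Bystander: white bowl, 90 mm across, 40 mm high; origin at its underside.
- spoon_a: Bystander: turquoise baby spoon, about 125 mm long, lying on the counter beyond the mill; origin near its middle, on the underside.
- spoon_b: Bystander: turquoise baby spoon lying in the white drawer tray (340 x 170 x 45 mm) on the left.
- fork: Bystander: stainless fork, about 150 mm long, lying in the same drawer tray.
Mind the look-alikes: they are no part of the job. What is shaped like the cap but blue is not meant.

How it is judged:
By the outcome, as a careful person would: the job done as asked, in the order asked, and still so for the second after the job is handed in, with the robot touching nothing.
It also fails if it takes over 72 s, if anything falls off the work surface, if the arm or the gripper's body presses on something with over 40 N, if the wrist force passes 120 N, or if a joint passes its speed limit or range.

ROBOT

A 6-joint arm with a two-finger parallel gripper is mounted at the origin on the work surface. World frame = base frame: x ahead of the robot, y to its left, z up, the work surface at z = 0. Lengths are in m, angles in rad, forces in N, time in s.
With the tool pointing down it reaches from about 0.375 to 0.925 m from the base axis. Payload 5.7 kg.
Tool frame: the origin (TCP) lies at the very end of the fingers, on their centre line; the grasp point (between the pads) lies 19 mm behind it (grasp_offset is the distance from the TCP to the grasp point, in m); z points along the fingers, y is the line along which they close (so a half turn about z gives the same grasp; the last joint's range is limited). The gripper opens to 85 mm and grips with 20 to 120 N. Pads are 22 mm wide; open, the fingers measure 114 mm over their backs; the gripper's body (76 mm by 85 mm) begins 54 mm behind the grasp point. The pads swing forward as they close: fully open they stand 13 mm farther back than shut.
Start: joints at [-1.36, 0.359, 1.51, -0, 1.272, -0.115], TCP at [0.192, -0.568, 0.231] pointing down, gripper open.
Joint ranges: [-2.97, 2.97], [-1.01, 2.36], [0.21, 2.38], [-0.96, 4.11], [0.2, 2.71], [-2.98, 2.98]. Speed limits (rad/s): [2.39, 2.39, 3.14, 3.14, 3.14, 3.14].

INTERFACE

Orientations are given as a unit quaternion [x, y, z, w].
In Python, from bench import get_obs, read_camera, calibration, hand_in, grasp_offset gives the robot as it stands.
- The arm moves only by the tool servo_tool, never from a script. Its argument "plan" is text: rows parted by semicolons, each of 5 numbers parted by spaces: the shift along the tool's x, y, z in cm, then the turn about the tool's z in rad, then the opening in per cent of the stroke, from 0 (shut) to 100 (fully open). In form: dx dy dz roll claw; .... A call has 1 to 12 rows; each row is the pose to reach, as a shift and turn from the pose commanded when the call began, along the tool's axes at that moment; what a row does not reach only later rows make up. A row lasts 1/12 s, in which the tool goes at most 41.7 mm and 7.16 degrees, less where a joint would pass 70% of its speed; a pose out of reach is approached as far as the arm can. A call with a gripper value outside its range is refused whole. The fingers move at their own pace and stop on an object; the grip force is fixed at half the most. Time passes only in rows, so rows that repeat a pose let the fingers close. It gives the time, the measured TCP pose, the force, the opening and the grip force at its end, in the units of the state.
- get_obs(): the state, without advancing time (a new reading comes with each control period).
- read_camera(name): name is "side" or "top" or "wrist"; returns the picture (400x640x3 uint8, red, green, blue); there is no depth.
- calibration(name): a dict with "intrinsics" (3x3 intrinsics, pixels), "xyz" and "orientation" of the camera in the world; the wrist camera has in their place "hand_eye" (4x4, takes a point from camera to tool coordinates, whose origin is the TCP and whose axes are the flange's). Camera axes: x right, y down, z forward; pixel columns grow to the right and rows downward; lengths in m; the calibration is good to about 2 mm. A picture is of the moment at which its call begins: read the wrist's pose just before it. calibration takes no time and is no camera call.
- hand_in(): hands the job in; it is judged then, once.
The state is a dict: "clock": time; "qpos": joint angles; "qd": joint speeds; "effort": joint torques, N m; "ee_pos": TCP position; "tcp_rot": TCP orientation; "ft_force": force on the tool from outside, world axes, zero at the start; "ft_torque": the same for the moment, N m; "finger_gap": opening from 0.0 (shut) to 1.0 (fully open); "finger_force": force on a finger pad.
Only numpy, scipy, OpenCV 4.12 (cv2) and the standard library are available. Lean on these libraries where they do the work, as an engineer would, in place of code of your own. Each camera call takes 0.05 s, during which the arm holds its last target. There are 200 camera calls.

## Working session

There is one attempt and no reset: what is moved stays moved. The work goes in short steps, Python scripts to look and compute and a tool call to move; the robot and the scene stay as the last step left them, time stands still between calls to the robot, and variables do not carry over. Pictures are saved under pics/ and viewed, at most 10 in all, crops included, and the job is handed in when it is done.

Besides the shell and the picture viewer there is one more tool, called after ">>>" as name(argument=value, ...) on one line, values as JSON. servo_tool: Moves the arm, as the interface text tells. Its arguments: {"type":"object","properties":{"plan":{"type":"string"}},"required":["plan"]}

```bash
mkdir -p pics
cat > h.py <<'E'
import numpy as np, cv2
from scipy.spatial.transform import Rotation as R
from bench import get_obs, read_camera, calibration, hand_in, grasp_offset
def cam(name,obs=None):
    c=calibration(name)
    K=np.array(c["intrinsics"])
    if "hand_eye" in c:
        o=obs or get_obs(); T=np.eye(4);T[:3,:3]=R.from_quat(o["tcp_rot"]).as_matrix();T[:3,3]=o["ee_pos"]
        T=T@np.array(c["hand_eye"]); return K,T[:3,3],T[:3,:3]
    q=np.array(c["orientation"]); M=q if q.shape==(3,3) else R.from_quat(q).as_matrix()
    return K,np.array(c["xyz"]),M
def onplane(C,u,v,z):
    K,p,M=C; d=M@np.linalg.inv(K)@np.array([u,v,1.]); return p+d*(z-p[2])/d[2]
def proj(C,P):
    K,p,M=C; x=K@(M.T@(np.array(P)-p)); return x[:2]/x[2]
def save(n,im): cv2.imwrite("pics/"+n,im[:,:,::-1])
E
python3 - <<'E'
from h import *
o=get_obs()
print(o, grasp_offset)
t=read_camera("top");s=read_camera("side")
np.save("top0.npy",t);np.save("side0.npy",s)
save("top0.png",t);save("side0.png",s)
for n in("top","side"):print(calibration(n))
print(calibration("wrist"))
E
```

```text
{'clock': 0.0, 'qpos': array([-1.36007370e+00,  3.59523075e-01,  1.51146171e+00, -9.95700248e-06,
        1.27250856e+00, -1.15064153e-01]), 'qd': array([ 0.00124215,  0.0007525 , -0.00069185,  0.00108652, -0.002079  ,
        0.00176414]), 'effort': array([-9.04697827e-04, -5.27625954e+01, -2.78615892e+01, -1.51688341e-04,
        1.32111987e-02,  1.02702529e-05]), 'ee_pos': array([ 0.19189473, -0.56774635,  0.2304317 ]), 'tcp_rot': array([ 9.86761499e-01,  1.62175342e-01, -5.01889434e-05, -9.49034393e-04]), 'ft_force': array([-0.23350983, -0.45621503, -0.21366904]), 'ft_torque': array([ 0.0303294 , -0.0381761 ,  0.03739845]), 'finger_force': 0.0, 'finger_gap': 0.9963008503067908} 0.0187
{'intrinsics': array([[398.46449946,   0.        , 322.8318213 ],
       [  0.        , 398.46449946, 201.9363162 ],
       [  0.        ,   0.        ,   1.        ]]), 'xyz': array([0.40226034, 0.06746453, 1.26761883]), 'orientation': array([-0.69672141,  0.71384478, -0.04511365,  0.05449466])}
{'intrinsics': array([[378.80651257,   0.        , 313.90571696],
       [  0.        , 378.80651257, 194.25689281],
       [  0.        ,   0.        ,   1.        ]]), 'xyz': array([-0.07052267,  0.77358918,  0.86228382]), 'orientation': array([-0.324708  ,  0.83719571, -0.41205185,  0.15453583])}
{'intrinsics': array([[306.28449691,   0.        , 318.66502566],
       [  0.        , 306.28449691, 194.88059295],
       [  0.        ,   0.        ,   1.        ]]), 'hand_eye': array([[-4.54987428e-05, -9.44455686e-01, -3.28638791e-01,
         8.54088417e-02],
       [ 9.99999993e-01, -7.88308669e-06, -1.15791311e-04,
         3.94069454e-04],
       [ 1.06769074e-04, -3.28638794e-01,  9.44455680e-01,
        -1.42246062e-01],
       [ 0.00000000e+00,  0.00000000e+00,  0.00000000e+00,
         1.00000000e+00]])}
```

View pics/top0.png

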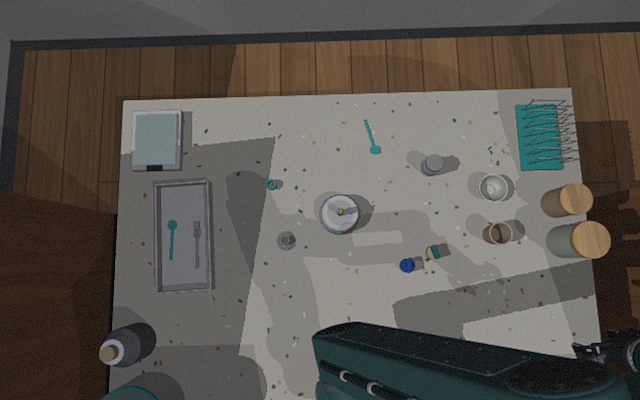

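View pics/side0.png

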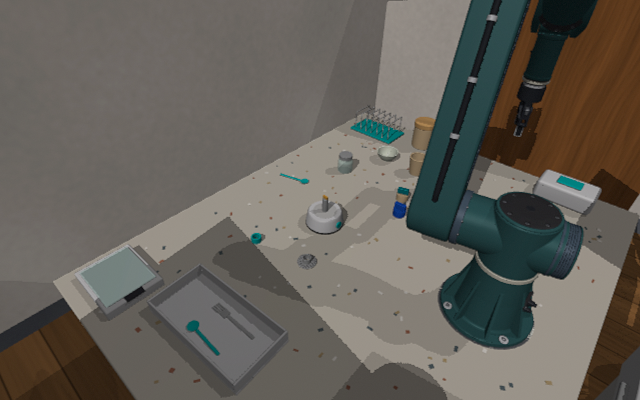

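Top view: mill (340,213), sieve (287,240), turquoise ring/spacer (272,184), jar (432,165), bowl (494,187), cup (498,232). Cap candidates: the blue knob (407,265) and the beige knob with a dark teal bar (433,252). The beige one fits the description; the crop should confirm it.

Run:
```python
from h import *
t=np.load("top0.npy");s=np.load("side0.npy")
up=lambda im,x,y,w,h,f:cv2.resize(im[y:y+h,x:x+w],None,fx=f,fy=f,interpolation=cv2.INTER_CUBIC)
a=up(t,250,150,220,140,3); 
b=up(s,240,170,180,110,3); c=np.zeros((600,800,3),np.uint8)
a=cv2.resize(up(t,255,165,200,120,1),(500,300),interpolation=cv2.INTER_CUBIC)
b=cv2.resize(s[180:275,240:415],(500,271),interpolation=cv2.INTER_CUBIC)
d=cv2.resize(t[240:280,395:450],(300,218),interpolation=cv2.INTER_CUBIC)
c[:300,:500]=a;c[310:581,:500]=b;c[:218,500:]=d
d=cv2.resize(s[183:222,385:425],(300,292),interpolation=cv2.INTER_CUBIC);c[300:592,500:]=d
save("crop1.png",c)
C=cam("top");S=cam("side")
for n,u,v,z in[("mill",340,213,.05),("tang",340,211.5,.11),("sieve",287,240,.02),("spacer",272,184,.02),("cap",433,252,.037),("blue",407,265,.037),("jar",432,165,.075),("cup",498,232,.075),("bowl",494,187,.04)]:
    p=onplane(C,u,v,z); print(n,p.round(3),"r",np.hypot(*p[:2]).round(3),"side px",proj(S,p).round(0))
hsv=cv2.cvtColor(t,cv2.COLOR_RGB2HSV)
m=cv2.inRange(hsv,(80,90,50),(100,255,255))
n,l,st,ce=cv2.connectedComponentsWithStats(m)
for i in range(1,n):
    if st[i,4]>15: print(st[i],ce[i].round(1))
```

```text
mill [0.54 0.03 0.05] r 0.54 side px [326. 210.]
tang [0.537 0.031 0.11 ] r 0.538 side px [327. 197.]
sieve [0.462 0.197 0.02 ] r 0.502 side px [309. 256.]
spacer [0.641 0.243 0.02 ] r 0.686 side px [258. 235.]
cap [ 0.414 -0.251  0.037] r 0.484 side px [403. 191.]
blue [ 0.377 -0.17   0.037] r 0.413 side px [400. 206.]
jar [ 0.677 -0.254  0.075] r 0.723 side px [347. 156.]
cup [ 0.468 -0.437  0.075] r 0.641 side px [418. 157.]
bowl [ 0.61  -0.451  0.04 ] r 0.759 side px [388. 150.]
[ 516  104   47   67 2226] [537.5 137.7]
[364 119  16  35 135] [371.7 140.5]
[266 180  11  10  58] [270.8 184.3]
[168 220   9  40 141] [171.5 234.8]
[431 246   9  13  67] [435.  251.9]
[ 313  338  203   62 3425] [390.5 378.1]
[596 384  14   8  23] [602.8 387.4]
[104 386  54  14 182] [134.2 391.1]
[580 389  15   7  34] [587.5 392.2]
[593 390  37  10 162] [611.5 395.9]
[527 393  14   5  28] [533.9 395.1]
[542 393  37   5  67] [562.6 395.3]
```

View pics/crop1.png

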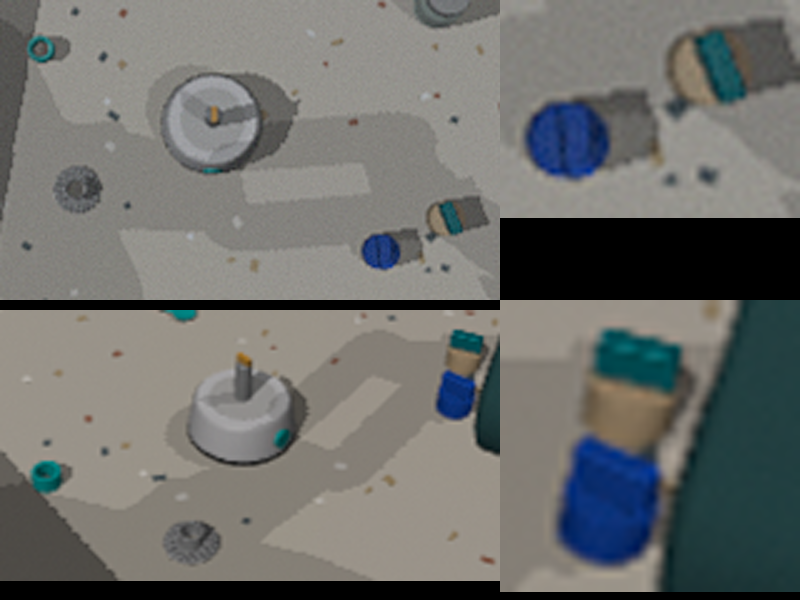

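The crop confirms the upper-right knob, beige skirt with a dark teal bar, as the cap; the other is the all-blue look-alike. I'm flying over the cap for a closer look on the way.

>>> servo_tool(plan="31 -23 3 0 100;31 -23 3 0 100;31 -23 3 0 100;31 -23 3 0 100;31 -23 3 0 100;31 -23 3 0 100;31 -23 3 0 100;31 -23 3 0 100;31 -23 3 0 100;31 -23 3 0 100;31 -23 3 0 100;31 -23 3 0 100")

```text
clock: 1.1
ee_pos: [0.4122, -0.2506, 0.2011]
tcp_rot: [0.987, 0.163, -0.0, -0.0]
ft_force: [-0.4, -0.0, 0.3]
finger_gap: 0.999
finger_force: 0.0
```

Run:
```python
from h import *
o=get_obs();im=read_camera("wrist");C=cam("wrist",o)
save("w_cap.png",im);np.save("w_cap.npy",im)
print(o["clock"],o["ee_pos"],o["tcp_rot"],o["finger_gap"],o["ft_force"])
hsv=cv2.cvtColor(im,cv2.COLOR_RGB2HSV)
for nm,lo,hi in[("teal",(80,90,40),(100,255,255)),("blue",(108,120,40),(130,255,255)),("beige",(8,50,60),(25,200,255))]:
    m=cv2.inRange(hsv,lo,hi);n,l,st,ce=cv2.connectedComponentsWithStats(m)
    for i in range(1,n):
        if st[i,4]>60:
            r=cv2.minAreaRect(np.argwhere(l==i)[:,::-1].astype(np.float32));print(nm,st[i],ce[i].round(1),r)
            if nm!="beige":
                b=cv2.boxPoints(r);print([onplane(C,*q,.048 ).round(4) for q in b], onplane(C,*r[0],.048).round(4))
```

```text
1.1 [ 0.41215704 -0.25063915  0.20105204] [ 9.86556792e-01  1.63418328e-01 -3.66189517e-04 -1.10678113e-04] 0.9990182139364001 [-0.37247787 -0.03276963  0.25422144]
teal [ 31   0  34  12 149] [49.2  4.3] ((48.20000076293945, 3.4000000953674316), (34.78504943847656, 5.692099571228027), 18.43494987487793)
[array([0.481 , 0.0268, 0.048 ]), array([0.4855, 0.0255, 0.048 ]), array([ 0.4861, -0.001 ,  0.048 ]), array([4.815e-01, 1.000e-04, 4.800e-02])] [0.4835 0.0129 0.048 ]
teal [318 152  14  41 534] [324.  171.9] ((324.5, 172.0), (40.0, 13.0), 90.0)
[array([ 0.4374, -0.2417,  0.048 ]), array([ 0.4414, -0.2537,  0.048 ]), array([ 0.4027, -0.2674,  0.048 ]), array([ 0.3985, -0.2549,  0.048 ])] [ 0.4204 -0.2543  0.048 ]
teal [   0  309   93   51 1376] [ 43.  324.1] ((42.01036834716797, 325.83935546875), (42.75486755371094, 98.13261413574219), 75.25643920898438)
[array([0.1234, 0.0641, 0.048 ]), array([ 0.1961, -0.0397,  0.048 ]), array([ 0.1389, -0.0572,  0.048 ]), array([0.0599, 0.052 , 0.048 ])] [0.131  0.0041 0.048 ]
teal [133 382  12  18 131] [139.6 392. ] ((140.7834930419922, 391.737121
[... 1273 characters left out ...]
 [427.  149.7] ((427.0577087402344, 149.78846740722656), (9.413575172424316, 7.648529052734375), 78.69007110595703)
beige [304 146  41  42 836] [323.5 165.5] ((323.774169921875, 166.16033935546875), (40.69436264038086, 40.28330993652344), 86.633544921875)
beige [411 178  13   6  63] [416.6 180. ] ((417.0, 180.5), (5.0, 12.0), 90.0)
beige [283 187   8  13  77] [286.4 193.1] ((286.310791015625, 193.1351318359375), (6.247161388397217, 12.001126289367676), 9.462323188781738)
beige [ 66 236   8  11  62] [ 69.9 241.3] ((69.8269271850586, 241.13461303710938), (10.78638744354248, 5.88348388671875), 78.69007110595703)
beige [ 592  326   48   74 2106] [622.  371.8] ((615.5, 362.5), (73.0, 47.0), 90.0)
```

View pics/w_cap.png

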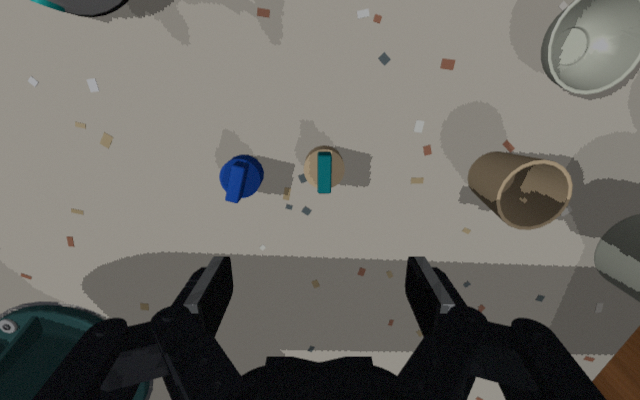

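Wrist view: cap bar at (324,172), vertical in the image, so it lies along tool x; blue look-alike at (240,177). The bar measures about 40 x 13 mm as expected. Next is the sieve.

>>> servo_tool(plan="19 -41 3 0 100;19 -41 3 0 100;19 -41 3 0 100;19 -41 3 0 100;19 -41 3 0 100;19 -41 3 0 100;19 -41 3 0 100;19 -41 3 0 100;19 -41 3 0 100;19 -41 3 0 100;19 -41 3 0 100;19 -41 3 0 100")

```text
clock: 2.15
ee_pos: [0.4627, 0.2022, 0.1713]
tcp_rot: [0.987, 0.163, 0.001, -0.001]
ft_force: [0.8, -0.7, -0.0]
finger_gap: 1.001
finger_force: 0.0
```

Run:
```python
from h import *
o=get_obs();im=read_camera("wrist");C=cam("wrist",o)
save("w_sieve.png",im);np.save("w_sieve.npy",im);np.save("w_sieve_o.npy",o,allow_pickle=True)
print(o["clock"],o["ee_pos"],o["tcp_rot"],o["ft_force"])
print("expect",proj(C,[.462,.197,.02]))
g=cv2.GaussianBlur(cv2.cvtColor(im,cv2.COLOR_RGB2GRAY),(5,5),1)
for r in cv2.HoughCircles(g,cv2.HOUGH_GRADIENT,1.5,20,param1=100,param2=25,minRadius=8,maxRadius=50)[0][:12]:
    print(r,onplane(C,r[0],r[1],.004).round(4),onplane(C,r[0],r[1],.02).round(4))
```

```text
2.15 [0.46271144 0.20219489 0.17133604] [ 0.98660996  0.16308808  0.00124864 -0.00122572] [ 7.93448039e-01 -6.98406116e-01 -4.29176152e-04]
expect [323.3001365  181.69017277]
[485.25     164.25      47.449997] [0.5293 0.043  0.004 ] [0.53   0.0526 0.02  ]
[318.75     170.25      28.099998] [0.4678 0.2038 0.004 ] [0.4717 0.2051 0.02  ]
[554.25 144.75  40.85] [ 0.5696 -0.0131  0.004 ] [ 0.5683 -0.0006  0.02  ]
[513.75 176.25  44.15] [0.5274 0.0085 0.004 ] [0.5283 0.0199 0.02  ]
[585.75 344.25  32.  ] [ 0.3606 -0.1945  0.004 ] [ 0.3701 -0.1726  0.02  ]
[498.75 141.75  49.1 ] [0.5543 0.0415 0.004 ] [0.5537 0.0512 0.02  ]
[522.75     357.75      39.199997] [ 0.3148 -0.13    0.004 ] [ 0.3266 -0.1115  0.02  ]
[221.25     300.75      39.199997] [0.275  0.2635 0.004 ] [0.2888 0.2617 0.02  ]
[113.25 357.75  38.6 ] [0.141  0.3776 0.004 ] [0.1618 0.3699 0.02  ]
[428.25     288.75      22.849998] [0.3719 0.033  0.004 ] [0.3808 0.0431 0.02  ]
[554.25     170.25      32.300003] [ 0.5467 -0.0279  0.004 ] [ 0.5465 -0.0147  0.02  ]
[573.75 138.75  25.7 ] [ 0.5812 -0.0282  0.004 ] [ 0.5792 -0.015   0.02  ]
```

View pics/w_sieve.png

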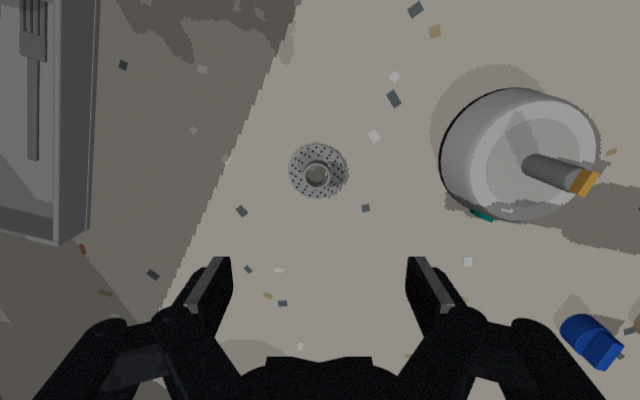

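The sieve disc sits at (319,170), radius 28 px, and the mill with its brass tang is upper right at (583,183). The arm was still settling, so I'm moving closer and measuring again.

>>> servo_tool(plan="0.8 -0.3 4 0 100;0.8 -0.3 5 0 100;0.8 -0.3 5 0 100;0.8 -0.3 5 0 100;0.8 -0.3 5 0 100;0.8 -0.3 5 0 100;0.8 -0.3 5 0 100")

```text
clock: 2.78
ee_pos: [0.4683, 0.203, 0.1226]
tcp_rot: [0.987, 0.162, 0.001, -0.0]
ft_force: [-0.6, 0.4, 1.0]
finger_gap: 0.997
finger_force: 0.0
```

```bash
cat >> h.py <<'E'
def tool(o,P):  # world point -> tool frame (cm)
    return R.from_quat(o["tcp_rot"]).as_matrix().T@(np.array(P)-o["ee_pos"])*100
def yaw(o):
    x=R.from_quat(o["tcp_rot"]).as_matrix()[:,0]; return np.arctan2(x[1],x[0])
def shot(name):
    o=get_obs();im=read_camera("wrist");save(name+".png",im);np.savez(name,im=im,**{k:o[k] for k in("ee_pos","tcp_rot")})
    print("t",o["clock"],"pos",o["ee_pos"].round(4),"yaw",yaw(o).round(4),"F",o["ft_force"].round(1),"gap",round(o["finger_gap"],3))
    return o,im,cam("wrist",o)
E
python3 - <<'E'
from h import *
o,im,C=shot("s2")
u,v=proj(C,[.468,.204,.01]);print(u,v)
g=cv2.GaussianBlur(cv2.cvtColor(im,cv2.COLOR_RGB2GRAY),(3,3),0)
u0,v0=int(u)-70,int(v)-70; cr=g[v0:v0+140,u0:u0+140]
for rng in((30,42),(8,20)):
    c=cv2.HoughCircles(cr,cv2.HOUGH_GRADIENT,1,10,param1=100,param2=12,minRadius=rng[0],maxRadius=rng[1])
    for r in c[0][:3]:
        P=onplane(C,r[0]+u0,r[1]+v0,.004 if rng[0]>20 else .02);print(r+[u0,v0,0],P.round(4),tool(o,P).round(2))
E
```

```text
t 2.7833 pos [0.4683 0.203  0.1226] yaw 0.325 F [-0.6  0.4  1. ] gap 0.997
317.0960167916184 191.57605050030864
[313.5        188.5         30.79999924] [0.4678 0.2074 0.004 ] [ 0.07 -0.43 11.86]
[330.5 215.5  39. ] [0.448  0.1843 0.004 ] [-2.55  1.13 11.85]
[305.5        212.5         36.90000153] [0.4434 0.2071 0.004 ] [-2.25 -1.17 11.85]
[315.5        193.5         15.60000038] [0.4691 0.2057 0.02  ] [ 0.15 -0.23 10.26]
[329.5        177.5         13.80000019] [0.4861 0.1992 0.02  ] [ 1.55  0.94 10.26]
[335.5        192.5         17.20000076] [0.4754 0.19   0.02  ] [ 0.23  1.46 10.26]
```

>>> servo_tool(plan="0.15 -0.25 4 0 100;0.15 -0.25 8 0 100;0.15 -0.25 10 0 100;0.15 -0.25 11 0 100;0.15 -0.25 11 0 100;0.15 -0.25 11 0 100;0.15 -0.25 11 0 100")

```text
clock: 3.42
ee_pos: [0.4695, 0.2066, 0.0128]
tcp_rot: [0.987, 0.162, 0.001, -0.0]
ft_force: [-0.5, -0.3, -0.2]
finger_gap: 1.002
finger_force: 0.0
```

>>> servo_tool(plan="0 0 0.5 0 100;0 0 0.5 0 60;0 0 0.5 0 30;0 0 0.5 0 10;0 0 0.5 0 0;0 0 0.5 0 0;0 0 0.5 0 0;0 0 0.5 0 0;0 0 0.5 0 0;0 0 0.5 0 0;0 0 0.5 0 0")

```text
clock: 4.33
ee_pos: [0.4683, 0.2063, 0.0069]
tcp_rot: [0.987, 0.162, 0.0, -0.0]
ft_force: [-1.2, -0.2, 7.6]
finger_gap: 0.293
finger_force: 58.5
```

>>> servo_tool(plan="0 0 -1 0 0;0 0 -4 0 0;0 0 -8 0 0;0 0 -12 0 0;-1 4 -14.5 0 0;-3 8 -14.5 0 0;-5 12 -14.5 0 0;-5.6 16 -14.5 0 0;-5.6 18.8 -14.5 0 0;-5.6 18.8 -14.5 0 0;-5.6 18.8 -14.5 0 0;-5.6 18.8 -14.5 0 0")

```text
clock: 5.33
ee_pos: [0.4748, 0.0103, 0.1515]
tcp_rot: [0.987, 0.162, -0.0, -0.0]
ft_force: [0.6, 0.7, -1.1]
finger_gap: 0.297
finger_force: 59.4
```

>>> servo_tool(plan="0 0 0 0 0;0 0 0 0 0;0 0 0 0 0;0 0 0 0 0")

```text
clock: 5.67
ee_pos: [0.475, 0.0111, 0.1513]
tcp_rot: [0.987, 0.163, -0.0, -0.0]
ft_force: [-0.4, -0.2, -1.4]
finger_gap: 0.292
finger_force: 59.4
```

Run:
```python
from h import *
o,im,C=shot("pics/m1")
hsv=cv2.cvtColor(im,cv2.COLOR_RGB2HSV)
m=cv2.inRange(hsv,(12,110,60),(28,255,255));n,l,st,ce=cv2.connectedComponentsWithStats(m)
for i in range(1,n):
    if st[i,4]>60: print(st[i],ce[i].round(1),cv2.minAreaRect(np.argwhere(l==i)[:,::-1].astype(np.float32)),onplane(C,*ce[i],.11).round(4))
```

```text
t 5.6667 pos [0.475  0.0111 0.1513] yaw 0.3275 F [-0.4 -0.2 -1.4] gap 0.292
[314  95  19  33 329] [322.9 111.4] ((322.93316650390625, 111.47660827636719), (10.288054466247559, 31.902408599853516), 19.29004669189453) [0.5448 0.0319 0.11  ]
```

```bash
sed -i 's#save(name+".png",im)#save(name.split("/")[-1]+".png",im)#' h.py
python3 - <<'E'
from h import *
im=np.load("pics/m1.npz")["im"]; save("m1.png",cv2.resize(im[60:360,170:470],None,fx=2,fy=2,interpolation=cv2.INTER_CUBIC))
E
```

```text
(no output)
```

View pics/m1.png

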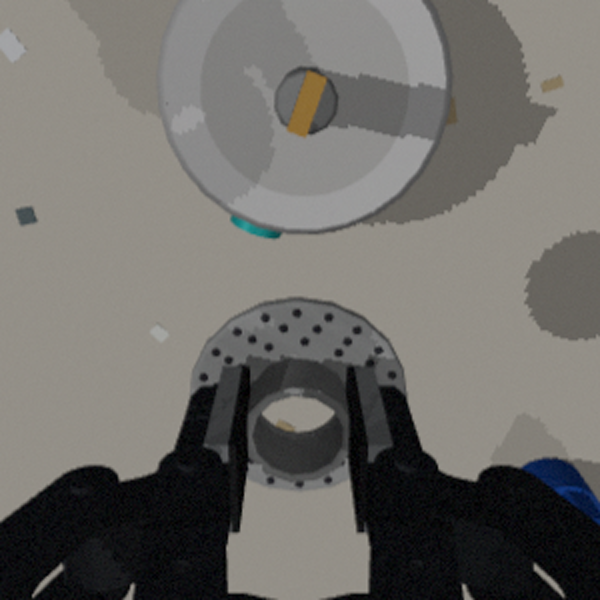

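The held sieve hangs level: disc spans about x 190–405 and y 298–490 in the crop. The post and tang are clear at (307,101). I'll compare this with where the disc should project when centred in the tool.

Run:
```python
from h import *
d=np.load("pics/m1.npz");o=dict(ee_pos=d["ee_pos"],tcp_rot=d["tcp_rot"]);im=d["im"];C=cam("wrist",o)
Rm=R.from_quat(o["tcp_rot"]).as_matrix()
a=np.linspace(0,2*np.pi,200)
for nm,r,z in[("disc top",30,2.9),("disc bot",30,6.9),("hub out",14,-13.1),("bore top",11.25,-13.1),("bore bottom",11.25,6.9)]:
    p=np.array([proj(C,o["ee_pos"]+Rm@(np.array([r*np.cos(t),r*np.sin(t),z])/1000)) for t in a])
    p=(p-[170,60])*2
    print(nm,"x",p[:,0].min().round(1),p[:,0].max().round(1),"y",p[:,1].min().round(1),p[:,1].max().round(1))
hsv=cv2.cvtColor(im,cv2.COLOR_RGB2HSV)
m=cv2.inRange(hsv,(12,110,60),(28,255,255));l=np.argwhere(m[80:140,290:350]>0)[:,::-1]+[290,80]
r=cv2.minAreaRect(l.astype(np.float32));b=cv2.boxPoints(r)
P=[onplane(C,*q,.11) for q in b];e=sorted([(P[0]-P[1]),(P[1]-P[2])],key=np.linalg.norm)
c=np.mean(P,0);print("tang",c.round(4),tool(o,c).round(3),[np.linalg.norm(x).round(4) for x in e],"dir",np.arctan(e[1][1]/e[1][0]))
g=cv2.cvtColor(im,cv2.COLOR_RGB2GRAY)
print(np.round(cv2.resize(g[60:360,170:470],None,fx=2,fy=2,interpolation=cv2.INTER_CUBIC)[280:500:4,299]))
print("row y=430 crop",g[275,170+110:170+190])
print("row y=365",g[60+178,170+85:170+115],g[60+178,170+190:170+215])
```

```text
disc top x 184.5 407.4 y 288.0 484.3
disc bot x 187.0 404.9 y 282.5 475.3
hub out x 238.6 353.0 y 375.1 473.5
bore top x 249.8 341.7 y 385.3 464.4
bore bottom x 255.2 336.8 y 347.7 419.8
tang [0.5446 0.0318 0.11  ] [7.259 0.28  4.124] [np.float64(0.0059), np.float64(0.0179)] dir -0.020869952556789657
[143 144 143 144 121  83 113  93  32  57 106 106 104 108 108  99 104 108
 109 109  58  55  56  56  55  55  53  85 110 110 143 144 141 143 143 143
 143 145  96  54  50  48  48  49  49  51  47  51  50  84  73  30  96 135
 143]
row y=430 crop [ 58  56  57  53  53  28   5   7   6  13   4   9  12  41  81  88  78  56
  51  50  45  45  49  52  43  49  55  59  58  58  54  58  73  82  86  91
  90 110 127 130 119 117 109 108 101  88  74  53  48  52  48  45  39  40
  44  42  40  40  36  38  35  49  60  62  44  20   9   9  12   5   3   8
  22  48  53  52  51  52  53  52]
row y=365 [143 142 143 144 144 143 145 142 143 142 143 143 144 142 122 107 113 107
 105 107 105  97  88  88  96 106 108  93  67  60] [108 108 106 124 127 122 119  93  82 137 143 143 145 141 144 144 144 143
 142 143 144 143 143 142 143]
```

Run:
```python
from h import *
d=np.load("s2.npz");o=dict(ee_pos=d["ee_pos"],tcp_rot=d["tcp_rot"]);im=d["im"];C=cam("wrist",o)
Rm=R.from_quat(o["tcp_rot"]).as_matrix();g=cv2.cvtColor(im,cv2.COLOR_RGB2GRAY)
a=np.linspace(0,2*np.pi,200)
c=[.4691,.2057]
for nm,r,z in[("disc top",30,4),("disc bot",30,0),("hub out",14,20),("bore top",11.25,20)]:
    p=np.array([proj(C,np.array([c[0]+r/1000*np.cos(t),c[1]+r/1000*np.sin(t),z/1000])) for t in a])
    print(nm,"x",p[:,0].min().round(1),p[:,0].max().round(1),"y",p[:,1].min().round(1),p[:,1].max().round(1))
u,v=proj(C,c+[.01])
print(u,v)
print("row192",[(x,int(g[191:194,x].mean())) for x in range(270,365)])
print("col316",[(y,int(g[y,314:318].mean())) for y in range(148,240)])
```

```text
disc top x 282.1 349.3 y 154.6 218.6
disc bot x 282.6 348.9 y 153.7 216.9
hub out x 299.0 332.1 y 177.6 209.0
bore top x 302.2 328.9 y 180.8 206.0
315.65338849655114 189.8587275791282
row192 [(270, 144), (271, 144), (272, 144), (273, 144), (274, 144), (275, 143), (276, 144), (277, 144), (278, 143), (279, 144), (280, 144), (281, 144), (282, 121), (283, 119), (284, 93), (285, 70), (286, 81), (287, 118), (288, 124), (289, 124), (290, 124), (291, 124), (292, 123), (293, 110), (294, 96), (295, 103), (296, 110), (297, 111), (298, 109), (299, 99), (300, 121), (301, 121), (302, 114), (303, 94), (304, 85), (305, 83), (306, 83), (307, 83), (308, 84), (309, 83), (310, 84), (311, 82), (312, 82), (313, 83), (314, 82), (315, 83), (316, 84), (317, 83), (318, 82), (319, 83), (320, 83), (321, 83), (322, 83), (323, 82), (324, 92), (325, 124), (326, 124), (327, 119), (328, 116), (329, 86), (330, 69), (331, 79), (332, 83), (333, 85), (334, 70), (335, 60), (336, 70), (337, 84), (338, 87), (339, 86), (340, 88), (341, 89), (342, 88), (343, 70), (344, 54), (345, 61), (346, 85), (347, 97), (348, 98), (349, 1
[... 562 characters left out ...]
79, 54), (180, 57), (181, 54), (182, 68), (183, 107), (184, 118), (185, 107), (186, 93), (187, 84), (188, 83), (189, 83), (190, 83), (191, 83), (192, 83), (193, 83), (194, 83), (195, 83), (196, 81), (197, 84), (198, 82), (199, 82), (200, 84), (201, 83), (202, 76), (203, 61), (204, 51), (205, 48), (206, 49), (207, 55), (208, 60), (209, 63), (210, 107), (211, 122), (212, 118), (213, 118), (214, 120), (215, 122), (216, 122), (217, 123), (218, 100), (219, 73), (220, 105), (221, 123), (222, 138), (223, 143), (224, 144), (225, 144), (226, 144), (227, 145), (228, 144), (229, 143), (230, 144), (231, 143), (232, 144), (233, 145), (234, 144), (235, 145), (236, 144), (237, 144), (238, 145), (239, 144)]
```

>>> servo_tool(plan="4 0.2 0 0 0;7.5 0.25 0 0 0;7.5 0.25 0 0 0;7.5 0.25 1 0 0;7.5 0.25 2 0 0;7.5 0.25 2.6 0 0;7.5 0.25 2.6 0 0;7.5 0.25 2.6 0 0;7.5 0.25 2.6 0 0;7.5 0.25 2.6 0 0")

```text
clock: 6.55
ee_pos: [0.5471, 0.0316, 0.1257]
tcp_rot: [0.987, 0.162, 0.0, 0.0]
ft_force: [-0.3, 0.2, -0.2]
finger_gap: 0.294
finger_force: 59.4
```

Run:
```python
from h import *
o,im,C=shot("m2"); d=tool(o,[.547,.033,.122]);print("to go",d.round(2))
# where tang top should appear & brass seen
print("tang exp",proj(C,[.5446,.0318,.11]).round(1))
hsv=cv2.cvtColor(im,cv2.COLOR_RGB2HSV)
m=cv2.inRange(hsv,(12,110,40),(28,255,255))[180:300,260:380];p=np.argwhere(m>0)
print(len(p),p.min(0)+[180,260],p.max(0)+[180,260],p.mean(0)+[180,260])
save("m2.png",cv2.resize(im[180:330,240:400],None,fx=4,fy=4,interpolation=cv2.INTER_CUBIC))
```

```text
t 6.55 pos [0.5471 0.0316 0.1257] yaw 0.3255 F [-0.3  0.2 -0.2] gap 0.294
to go [ 0.03 -0.13  0.37]
tang exp [316.4 248.2]
14 [259 311] [261 317] [259.85714286 314.35714286]
```

View pics/m2.png

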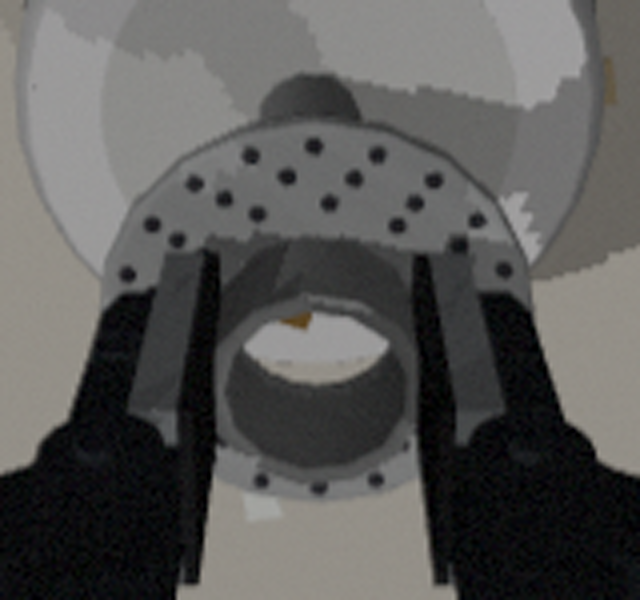

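The sieve is over the tang. Through the bore I can see the tang's near end at crop (296,320), image row 261. Checking that against the prediction.

Run:
```python
from h import *
d=np.load("m2.npz");o=dict(ee_pos=d["ee_pos"],tcp_rot=d["tcp_rot"]);C=cam("wrist",o)
c,s=np.cos(-.021),np.sin(-.021)
for a,b in((-9,-3),(-9,3),(9,3),(9,-3)):
    P=np.array([.5446+(a*c-b*s)/1e3,.0318+(a*s+b*c)/1e3,.11]);print((a,b),((proj(C,P)-[240,180])*4).round(1),tool(o,P).round(2))
Rm=R.from_quat(o["tcp_rot"]).as_matrix()
for x in(-2.6,):
  for nm,r,z in[("disc top",30,2.9),("bore top",11.25,-13.1),("bore bot",11.25,6.9)]:
    p=np.array([(proj(C,o["ee_pos"]+Rm@(np.array([x+r*np.cos(t),.4+r*np.sin(t),z])/1000))-[240,180])*4 for t in np.linspace(0,6.28,100)]);print(nm,p.min(0).round(0),p.max(0).round(0))
```

```text
(-9, -3) [304.2 329.6] [-1.18 -0.12  1.57]
(-9, 3) [265.8 317.5] [-0.98 -0.68  1.57]
(9, 3) [307.1 213.7] [ 0.72 -0.07  1.57]
(9, -3) [346.5 226.5] [0.51 0.49 1.57]
disc top [ 93. 115.] [537. 504.]
bore top [224. 310.] [406. 466.]
bore bot [234. 233.] [396. 375.]
```

>>> servo_tool(plan="0.05 -0.13 0 0 0;0.05 -0.13 0.3 0 0;0.05 -0.13 0.6 0 0;0.05 -0.13 0.9 0 0;0.05 -0.13 1.2 0 0;0.05 -0.13 1.2 0 0;0.05 -0.13 1.2 0 0")

```text
clock: 7.18
ee_pos: [0.5469, 0.0332, 0.1129]
tcp_rot: [0.987, 0.162, -0.0, -0.0]
ft_force: [0.8, 0.7, -0.4]
finger_gap: 0.294
finger_force: 59.4
```

>>> servo_tool(plan="0 0 0.3 0 0;0 0 0.6 0 0;0 0 0.9 0 0;0 0 1.1 0 0;0 0 1.1 0 0;0 0 1.1 0 0")

```text
clock: 7.68
ee_pos: [0.547, 0.0332, 0.1021]
tcp_rot: [0.987, 0.162, -0.0, -0.0]
ft_force: [-0.1, -0.3, -0.6]
finger_gap: 0.293
finger_force: 59.4
```

>>> servo_tool(plan="0 0 0.6 0 0;0 0 1.2 0 0;0 0 1.8 0 0;0 0 2.4 0 0;0 0 3 0 0;0 0 3.6 0 0;0 0 3.9 0 0;0 0 4.1 0 0;0 0 4.1 0 0;0 0 4.1 0 0;0 0 4.1 0 0")

```text
clock: 8.6
ee_pos: [0.5474, 0.0332, 0.0616]
tcp_rot: [0.987, 0.162, 0.0, 0.0]
ft_force: [-0.2, -0.2, -0.5]
finger_gap: 0.293
finger_force: 59.4
```

Underside is about 4.7 mm above the seat; ease it down.

>>> servo_tool(plan="0 0 0.1 0 0;0 0 0.2 0 0;0 0 0.3 0 0;0 0 0.4 0 0;0 0 0.45 0 0;0 0 0.5 0 0;0 0 0.5 0 0;0 0 0.5 0 0")

```text
clock: 9.27
ee_pos: [0.5471, 0.0332, 0.057]
tcp_rot: [0.987, 0.162, 0.0, -0.0]
ft_force: [-2.3, -0.3, 6.7]
finger_gap: 0.295
finger_force: 60.2
```

>>> servo_tool(plan="0 0 0.4 0 50;0 0 0.4 0 80;0 0 0.4 0 100;0 0 0.4 0 100;0 0 0.4 0 100;0 0 0.4 0 100;0 0 0.4 0 100")

```text
clock: 9.85
ee_pos: [0.5471, 0.0332, 0.0522]
tcp_rot: [0.987, 0.162, -0.0, -0.0]
ft_force: [0.2, -0.7, 0.6]
finger_gap: 1.003
finger_force: 0.0
```

>>> servo_tool(plan="0 0 -2 0 100;0 0 -5 0 100;0 0 -9 0 100;0 0 -11 0 100;0 0 -11 0 100;0 0 -11 0 100")

```text
clock: 10.35
ee_pos: [0.5482, 0.0332, 0.1637]
tcp_rot: [0.987, 0.162, 0.002, 0.0]
ft_force: [0.2, -0.7, -1.0]
finger_gap: 1.0
finger_force: 0.0
```

>>> servo_tool(plan="15.5 -17 0 0 100;15.5 -17 0 0 100;15.5 -17 0 0 100;15.5 -17 0 0 100;15.5 -17 0 0 100;15.5 -17 2 0 100;15.5 -17 4 0 100;15.5 -17 4 0 100;15.5 -17 4 0 100;15.5 -17 4 0 100;15.5 -17 4 0 100")

```text
clock: 11.27
ee_pos: [0.6399, 0.2431, 0.1231]
tcp_rot: [0.987, 0.162, 0.0, -0.0]
ft_force: [0.7, -0.9, 0.5]
finger_gap: 1.002
finger_force: 0.0
```

Run:
```python
from h import *
o,im,C=shot("sp1")
hsv=cv2.cvtColor(im,cv2.COLOR_RGB2HSV)
m=cv2.inRange(hsv,(80,90,30),(100,255,255));n,l,st,ce=cv2.connectedComponentsWithStats(m)
for i in range(1,n):
    if st[i,4]>150: print(st[i],ce[i].round(1),onplane(C,*ce[i],.01).round(4))
i=1+np.argmin([np.hypot(*(ce[k]-[320,190])) for k in range(1,n)]) if n>1 else 0
P=onplane(C,*ce[i],.01);P=np.array([P[0],P[1]])
def ext(c):
    ps=[];
    for z in(0,.02):
        ps+= [proj(C,np.array([c[0]+.017*np.cos(t),c[1]+.017*np.sin(t),z])) for t in np.linspace(0,6.28,100)]
    ps=np.array(ps);return np.array([ps[:,0].min(),ps[:,1].min(),ps[:,0].max(),ps[:,1].max()])
x,y,w,h,_=[v for v in st[[k for k in range(1,n) if st[k,4]>150 and np.hypot(*(ce[k]-[320,190]))<90]].min(0)] if False else st[i]
obs=np.array([x-.5,y-.5,x+w-.5,y+h-.5])
for _ in range(4):
    e=ext(P);d=(obs-e).reshape(2,2).mean(0);q=(e.reshape(2,2)).mean(0);P=P+(onplane(C,*(q+d),.01)-onplane(C,*q,.01))[:2]
print("obs",obs,"ext",ext(P).round(1),"P",P.round(4),tool(o,[*P,.005]).round(2))
```

```text
t 11.2667 pos [0.6399 0.2431 0.1231] yaw 0.3247 F [ 0.7 -0.9  0.5] gap 1.002
[295 163  40  42 949] [314.3 184.1] [0.645  0.2484 0.01  ]
obs [294.5 162.5 334.5 204.5] ext [294.3 161.5 334.7 205.5] P [0.6459 0.2484] [ 0.73 -0.31 11.81]
```

>>> servo_tool(plan="0.73 -0.3 4 0 100;0.73 -0.3 8 0 100;0.73 -0.3 10.5 0 100;0.73 -0.3 11.6 0 100;0.73 -0.3 11.6 0 100;0.73 -0.3 11.6 0 100;0.73 -0.3 11.6 0 60;0.73 -0.3 11.6 0 30;0.73 -0.3 11.6 0 0;0.73 -0.3 11.6 0 0;0.73 -0.3 11.6 0 0;0.73 -0.3 11.6 0 0")

```text
clock: 12.32
ee_pos: [0.6464, 0.2493, 0.0082]
tcp_rot: [0.987, 0.162, 0.001, -0.0]
ft_force: [-0.4, -1.5, 8.1]
finger_gap: 0.369
finger_force: 58.7
```

>>> servo_tool(plan="0 0 0 0 0;0 0 0 0 0;0 0 0 0 0")

```text
clock: 12.57
ee_pos: [0.6464, 0.2493, 0.0082]
tcp_rot: [0.987, 0.162, 0.001, -0.0]
ft_force: [-1.2, -1.7, 8.2]
finger_gap: 0.366
finger_force: 58.7
```

>>> servo_tool(plan="0 0 -1 0 0;0 0 -4 0 0;0 0 -8 0 0;0 0 -12 0 0;-3 3 -13.3 0 0;-6 6 -13.3 0 0;-9 9 -13.3 0 0;-12 12 -13.3 0 0;-15 15 -13.3 0 0;-16.5 17.3 -13.3 0 0;-16.5 17.3 -13.3 0 0;-16.5 17.3 -13.3 0 0")

```text
clock: 13.57
ee_pos: [0.5443, 0.031, 0.1401]
tcp_rot: [0.987, 0.161, 0.0, -0.0]
ft_force: [0.3, 0.2, -0.5]
finger_gap: 0.364
finger_force: 59.5
```

>>> servo_tool(plan="0 0 0 0 0;0 0 0.8 0 0;0 0 0.8 0 0;0 0 0.8 0 0;0 0 0.8 0 0")

```text
clock: 13.98
ee_pos: [0.5446, 0.0332, 0.1309]
tcp_rot: [0.987, 0.163, -0.0, -0.0]
ft_force: [-0.7, -0.6, 0.3]
finger_gap: 0.368
finger_force: 59.5
```

Run:
```python
from h import *
o,im,C=shot("m3"); print("to go",tool(o,[.5453,.0326,.125]).round(2))
Rm=R.from_quat(o["tcp_rot"]).as_matrix()
f=lambda q:((q-[240,180])*4).round(0)
for nm,r,z in[("spacer out top",17,-11.8),("bore top",11.25,-11.8),("out bot",17,8.2)]:
    p=np.array([f(proj(C,o["ee_pos"]+Rm@(np.array([-.8+r*np.cos(t),.4+r*np.sin(t),z])/1000))) for t in np.linspace(0,6.28,100)]);print(nm,p.min(0),p.max(0))
for a,b in((-9,-3),(-9,3)): print("tang",f(proj(C,[.5446+a/1e3,.0320+b/1e3,.11])))
save("m3.png",cv2.resize(im[180:330,240:400],None,fx=4,fy=4,interpolation=cv2.INTER_CUBIC))
```

```text
t 13.9833 pos [0.5446 0.0332 0.1309] yaw 0.3272 F [-0.7 -0.6  0.3] gap 0.368
to go [0.04 0.08 0.59]
spacer out top [177. 248.] [452. 485.]
bore top [224. 291.] [406. 448.]
out bot [193. 178.] [437. 394.]
tang [320. 300.]
tang [282. 289.]
```

View pics/m3.png

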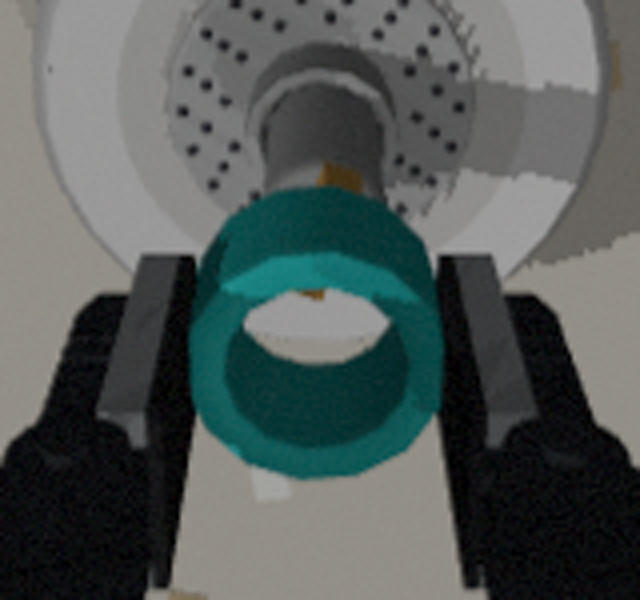

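The sieve sits flat on the mill. The spacer is held centred, and the tang corner at (320,299) matches the prediction. Lowering.

>>> servo_tool(plan="0.04 0.08 0 0 0;0.04 0.08 0.4 0 0;0.04 0.08 0.8 0 0;0.04 0.08 1.2 0 0;0.04 0.08 1.6 0 0;0.04 0.08 1.7 0 0;0.04 0.08 1.7 0 0;0.04 0.08 1.7 0 0")

```text
clock: 14.7
ee_pos: [0.5452, 0.0317, 0.1142]
tcp_rot: [0.987, 0.162, -0.0, -0.0]
ft_force: [-0.4, -0.1, -0.5]
finger_gap: 0.369
finger_force: 59.5
```

>>> servo_tool(plan="0 0 0.3 0 0;0 0 0.6 0 0;0 0 0.9 0 0;0 0 1.1 0 0;0 0 1.1 0 0;0 0 1.1 0 0")

```text
clock: 15.2
ee_pos: [0.5451, 0.0317, 0.1031]
tcp_rot: [0.987, 0.162, -0.0, -0.0]
ft_force: [-1.5, -0.3, 0.1]
finger_gap: 0.369
finger_force: 59.5
```

>>> servo_tool(plan="0 -0.08 0.3 0 0;0 -0.08 0.7 0 0;0 -0.08 1.1 0 0;0 -0.08 1.5 0 0;0 -0.08 1.8 0 0;0 -0.08 2.0 0 0;0 -0.08 2.0 0 0;0 -0.08 2.0 0 0")

```text
clock: 15.87
ee_pos: [0.5449, 0.0325, 0.0832]
tcp_rot: [0.987, 0.162, -0.0, -0.0]
ft_force: [-0.5, -0.7, -0.1]
finger_gap: 0.365
finger_force: 59.5
```

>>> servo_tool(plan="0 0 0.1 0 0;0 0 0.2 0 0;0 0 0.3 0 0;0 0 0.4 0 0;0 0 0.5 0 0;0 0 0.5 0 0;0 0 0.5 0 0")

```text
clock: 16.45
ee_pos: [0.545, 0.0325, 0.0783]
tcp_rot: [0.987, 0.162, -0.0, -0.0]
ft_force: [0.2, -1.3, 0.1]
finger_gap: 0.37
finger_force: 59.6
```

>>> servo_tool(plan="0 0 0.05 0 0;0 0 0.1 0 0;0 0 0.15 0 0;0 0 0.15 0 0;0 0 0.15 0 0")

```text
clock: 16.87
ee_pos: [0.545, 0.0325, 0.078]
tcp_rot: [0.987, 0.162, 0.0, 0.0]
ft_force: [-3.6, 0.1, 13.2]
finger_gap: 0.369
finger_force: 60.8
```

>>> servo_tool(plan="0 0 -0.1 0 30;0 0 -0.1 0 60;0 0 -0.1 0 100;0 0 -0.1 0 100;0 0 -0.1 0 100;0 0 -0.1 0 100;0 0 -2 0 100;0 0 -5 0 100;0 0 -9 0 100;0 0 -9 0 100;0 0 -9 0 100")

```text
clock: 17.78
ee_pos: [0.5471, 0.0324, 0.1692]
tcp_rot: [0.987, 0.162, 0.003, 0.001]
ft_force: [0.9, 0.8, -1.3]
finger_gap: 1.001
finger_force: 0.0
```

>>> servo_tool(plan="-21 23 0 0 100;-21 23 0 0 100;-21 23 0 0 100;-21 23 0 0 100;-21 23 0 0 100;-21 23 0 0 100;-21 23 0 0 100;-21 23 1.5 0 100;-21 23 1.5 0 100;-21 23 1.5 0 100;-21 23 1.5 0 100;-21 23 1.5 0 100")

```text
clock: 18.78
ee_pos: [0.4198, -0.2515, 0.1515]
tcp_rot: [0.987, 0.163, -0.0, -0.001]
ft_force: [-0.8, 0.1, -0.3]
finger_gap: 1.0
finger_force: 0.0
```

Run:
```python
from h import *
o,im,C=shot("c1")
hsv=cv2.cvtColor(im,cv2.COLOR_RGB2HSV)
m=cv2.inRange(hsv,(80,90,30),(100,255,255));n,l,st,ce=cv2.connectedComponentsWithStats(m)
i=min([k for k in range(1,n) if st[k,4]>150],key=lambda k:np.hypot(*(ce[k]-[320,180])))
pts=np.argwhere(l==i)[:,::-1]
v=hsv[...,2][l==i];print(st[i],ce[i],"V pct",np.percentile(v,[5,25,50,75,95]))
# top face = brighter part
r=cv2.minAreaRect(pts.astype(np.float32));print(r)
for thr in(np.percentile(v,5)+np.percentile(v,95))/2,:
    q=pts[v>thr];r2=cv2.minAreaRect(q.astype(np.float32));print("bright",len(q),r2)
    for rr in(r,r2):
        P=[onplane(C,*b,.048) for b in cv2.boxPoints(rr)];e=sorted([P[0]-P[1],P[1]-P[2]],key=np.linalg.norm)
        c=np.mean(P,0);print(c.round(4),tool(o,c).round(2),[np.linalg.norm(x).round(4) for x in e],np.arctan(e[1][1]/e[1][0]).round(3))
b=cv2.inRange(hsv,(8,50,40),(25,200,255));n,l2,s2,c2=cv2.connectedComponentsWithStats(b)
k=min([k for k in range(1,n) if s2[k,4]>100],key=lambda k:np.hypot(*(c2[k]-ce[i])));print("skirt",s2[k])
c=onplane(C,*ce[i],.03)[:2]
P=np.array([proj(C,[c[0]+.022*np.cos(t),c[1]+.022*np.sin(t),z]) for z in(0,.026) for t in np.linspace(0,6.28,60)]);print("for c",c,P.min(0),P.max(0))
```

```text
t 18.7833 pos [ 0.4198 -0.2515  0.1515] yaw 0.3269 F [-0.8  0.1 -0.3] gap 1.0
[314 171  16  48 748] [321.42112299 194.4171123 ] V pct [ 45.35  93.    99.   100.   102.  ]
((321.4999694824219, 194.49998474121094), (14.999998092651367, 46.99999237060547), 0.0)
bright 642 ((320.9999694824219, 196.99998474121094), (13.999998092651367, 41.99999237060547), 0.0)
[ 0.4203 -0.2541  0.048 ] [-0.03  0.28 10.35] [np.float64(0.0124), np.float64(0.0423)] 0.322
[ 0.4181 -0.2544  0.048 ] [-0.25  0.24 10.35] [np.float64(0.0116), np.float64(0.038)] 0.322
skirt [ 298  162   47   49 1176]
for c [ 0.4150085  -0.25594768] [297.58399083 163.18481606] [345.20345282 214.96115906]
```

>>> servo_tool(plan="-0.28 0.27 0 0 50;-0.28 0.27 0 0 50;-0.28 0.27 4 0 50;-0.28 0.27 8 0 50;-0.28 0.27 11 0 50;-0.28 0.27 12 0 50;-0.28 0.27 12 0 50;-0.28 0.27 12 0 50;-0.28 0.27 12 0 50")

```text
clock: 19.58
ee_pos: [0.4191, -0.257, 0.0333]
tcp_rot: [0.987, 0.162, 0.001, 0.001]
ft_force: [1.0, -0.1, 0.6]
finger_gap: 0.5
finger_force: 0.0
```

>>> servo_tool(plan="0 -0.2 0.2 0 50;0 -0.2 0.2 0 50;0 -0.2 0.2 0 25;0 -0.2 0.2 0 10;0 -0.2 0.2 0 0;0 -0.2 0.2 0 0;0 -0.2 0.2 0 0;0 -0.2 0.2 0 0;0 -0.2 0.2 0 0")

```text
clock: 20.33
ee_pos: [0.4176, -0.2546, 0.0306]
tcp_rot: [0.987, 0.162, 0.0, 0.0]
ft_force: [-1.2, 1.1, 7.2]
finger_gap: 0.146
finger_force: 59.0
```

>>> servo_tool(plan="0 0 -1 0 0;0 0 -4 0 0;0 0 -8 0 0;0 0 -12 0 0;2 -2 -13.5 -0.1 0;5 -5 -13.5 -0.2 0;8 -8.5 -13.5 -0.3 0;11 -12 -13.5 -0.4 0;14 -15 -13.5 -0.5 0;17 -18 -13.5 -0.6 0;20 -21 -13.5 -0.7 0;21.2 -23.1 -13.5 -0.8 0")

```text
clock: 21.33
ee_pos: [0.5459, 0.0349, 0.1658]
tcp_rot: [0.844, 0.536, 0.001, 0.001]
ft_force: [1.3, -0.3, -0.8]
finger_gap: 0.155
finger_force: 58.8
```

>>> servo_tool(plan="0 0 0 -0.1 0;0 0 0 -0.2 0;0 0 0 -0.3 0;0 0 0 -0.4 0;0 0 0 -0.5 0;0 0 0 -0.5 0;0 0 0 -0.5 0;0 0 0 -0.5 0")

```text
clock: 22.0
ee_pos: [0.544, 0.0325, 0.1651]
tcp_rot: [0.688, 0.725, 0.0, -0.0]
ft_force: [0.7, 0.6, -1.5]
finger_gap: 0.143
finger_force: 58.8
```

Run:
```python
from h import *
o,im,C=shot("m4"); print("to go",tool(o,[.5445,.0323,.145]).round(2),o["qpos"][5])
Rm=R.from_quat(o["tcp_rot"]).as_matrix()
f=lambda q:((q-[210,130])*3).round(0)
for nm,r,z in[("skirt top",22,4.6),("skirt bot",22,30.6)]:
    p=np.array([f(proj(C,o["ee_pos"]+Rm@(np.array([r*np.cos(t),r*np.sin(t),z])/1000))) for t in np.linspace(0,6.28,100)]);print(nm,p.min(0),p.max(0))
print("post base sp top",f(proj(C,[.5445,.0323,.09])),"tang",f(proj(C,[.5445,.0323,.11])))
save("m4.png",cv2.resize(im[130:330,210:430],None,fx=3,fy=3,interpolation=cv2.INTER_CUBIC))
```

```text
t 22.0 pos [0.544  0.0325 0.1651] yaw 1.6229 F [ 0.7  0.6 -1.5] gap 0.143
to go [-0.02  0.05  2.01] -0.11936147355240077
skirt top [201. 258.] [444. 472.]
skirt bot [217. 207.] [429. 398.]
post base sp top [326. 229.] tang [325. 260.]
```

View pics/m4.png

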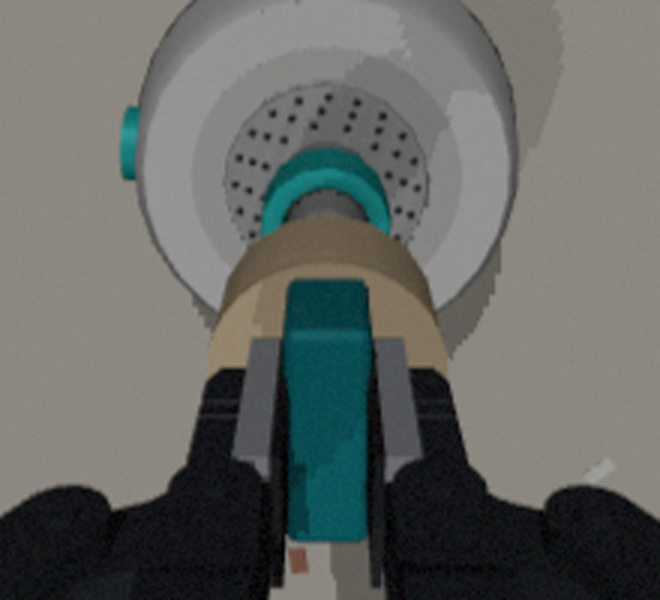

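Spacer is seated on the hub, and the cap is held upright above the post, in line with it within about 1 mm. Lowering in stages.

>>> servo_tool(plan="0 0.02 1 0 0;0 0.02 2 0 0;0 0.02 2.4 0 0;0 0.02 2.7 0 0;0 0.02 2.9 0 0;0 0.02 2.9 0 0;0 0.02 2.9 0 0")

```text
clock: 22.63
ee_pos: [0.5444, 0.0325, 0.1357]
tcp_rot: [0.687, 0.726, -0.0, -0.0]
ft_force: [0.9, -0.1, -1.1]
finger_gap: 0.149
finger_force: 58.8
```

>>> servo_tool(plan="0 0 0.2 0 0;0 0 0.4 0 0;0 0 0.6 0 0;0 0 0.6 0 0;0 0 0.6 0 0")

```text
clock: 23.05
ee_pos: [0.5442, 0.0325, 0.1297]
tcp_rot: [0.687, 0.726, -0.0, -0.0]
ft_force: [-0.4, -0.8, -0.6]
finger_gap: 0.148
finger_force: 58.8
```

>>> servo_tool(plan="0 0 0.1 0 0;0 0 0.2 0 0;0 0 0.3 0 0;0 0 0.35 0 0;0 0 0.4 0 0;0 0 0.4 0 0;0 0 0.4 0 0")

```text
clock: 23.63
ee_pos: [0.5444, 0.0325, 0.1264]
tcp_rot: [0.687, 0.726, 0.0, 0.0]
ft_force: [-2.1, -0.4, 5.5]
finger_gap: 0.143
finger_force: 59.8
```

>>> servo_tool(plan="0 0 0.04 -0.04 0;0 0 0.04 -0.08 0;0 0 0.04 -0.12 0;0 0 0.04 -0.16 0;0 0 0.04 -0.2 0;0 0 0.04 -0.24 0;0 0 0.04 -0.28 0;0 0 0.04 -0.32 0;0 0 0.04 -0.36 0;0 0 0.04 -0.4 0")

```text
clock: 24.47
ee_pos: [0.5447, 0.0328, 0.1261]
tcp_rot: [0.529, 0.849, 0.001, 0.0]
ft_force: [-0.6, 1.8, 4.4]
finger_gap: 0.147
finger_force: 59.6
```

```bash
python3 -c "
from h import *
o=get_obs();print(o['clock'],o['ee_pos'],yaw(o),o['ft_force'],o['ft_torque'])"
```

```text
24.4667 [0.54474832 0.03279465 0.12609998] 2.027591785295503 [-0.55879542  1.76153081  4.41720676] [ 0.26178247  0.23866763 -0.02037641]
```

>>> servo_tool(plan="0 0 0.04 -0.04 0;0 0 0.04 -0.08 0;0 0 0.04 -0.12 0;0 0 0.04 -0.16 0;0 0 0.04 -0.2 0;0 0 0.04 -0.24 0;0 0 0.04 -0.28 0")

```text
clock: 25.05
ee_pos: [0.5443, 0.0326, 0.125]
tcp_rot: [0.405, 0.914, 0.0, -0.0]
ft_force: [-0.3, 0.2, -0.5]
finger_gap: 0.149
finger_force: 58.8
```

```bash
python3 -c "
from h import *
o=get_obs();print(o['clock'],o['ee_pos'],yaw(o),o['ft_force'],o['ft_torque'])"
```

```text
25.05 [0.54427638 0.03256417 0.12501008] 2.3078371779311113 [-0.32422818  0.24337684 -0.5359008 ] [0.00063334 0.00614782 0.0502679 ]
```

The push force vanished and the knob sank, so the slot has found the flat. Lowering it home.

>>> servo_tool(plan="0 0 0.1 0 0;0 0 0.2 0 0;0 0 0.3 0 0;0 0 0.4 0 0;0 0 0.45 0 0;0 0 0.5 0 0;0 0 0.5 0 0;0 0 0.5 0 0")

```text
clock: 25.72
ee_pos: [0.5443, 0.0325, 0.1205]
tcp_rot: [0.406, 0.914, 0.0, 0.0]
ft_force: [-2.1, -0.7, 4.3]
finger_gap: 0.153
finger_force: 59.6
```

>>> servo_tool(plan="0 0 0.05 0 0;0 0 0.05 0 0;0 0 0 0 30;0 0 0 0 50;0 0 0 0 60;0 0 0 0 60;0 0 0 0 60;0 0 -2 0 60;0 0 -5 0 60;0 0 -9 0 60;0 0 -10 0 60;0 0 -10 0 60")

```text
clock: 26.72
ee_pos: [0.5472, 0.0323, 0.2238]
tcp_rot: [0.406, 0.914, 0.001, 0.004]
ft_force: [-0.0, 0.6, 0.3]
finger_gap: 0.605
finger_force: 0.0
```

>>> servo_tool(plan="-4 0 0 0 100;-6 0 0 0 100;-6 0 0 0 100;-6 0 0 0 100;-6 0 0 0 100")

```text
clock: 27.13
ee_pos: [0.5832, -0.0116, 0.2186]
tcp_rot: [0.406, 0.914, -0.0, -0.002]
ft_force: [-0.4, 0.7, -0.0]
finger_gap: 0.995
finger_force: 0.0
```

Run:
```python
from h import *
o,im,C=shot("f1")
u,v=proj(C,[.5445,.0323,.1]).astype(int);print(u,v)
s=read_camera("side")
a=cv2.resize(im[max(v-90,0):v+90,u-100:u+100],(400,360),interpolation=cv2.INTER_CUBIC) if v>90 else cv2.resize(im[:180,u-100:u+100],(400,360))
b=cv2.resize(s[160:250,275:375],(400,360),interpolation=cv2.INTER_CUBIC)
save("f1.png",np.hstack([a,b]))
S=cam("side");p=lambda z:((proj(S,[.5445,.0323,z])-[275,160])*4).round(0);print("side: cap top",p(.138),"base",p(.05), "top if unseated",p(.144))
```

```text
t 27.1333 pos [ 0.5832 -0.0116  0.2186] yaw 2.3054 F [-0.4  0.7 -0. ] gap 0.995
319 121
side: cap top [200. 116.] base [197. 200.] top if unseated [200. 110.]
```

View pics/f1.png

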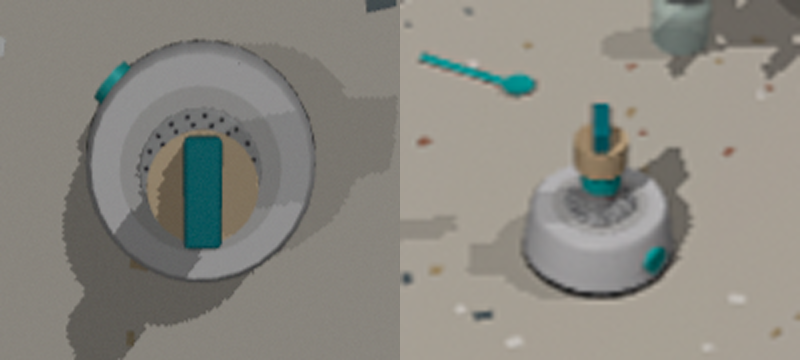

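The sieve, spacer and knob are stacked upright on the mill with no gap under the skirt. The arm is clear, so I'm handing in.

```bash
python3 -c "
from bench import hand_in
print(hand_in())"
```

```text
the job is handed in; nothing more can be done
None
```

The mill is assembled and handed in at about 27 s of the 72 s allowed: sieve, spacer and knob are each fully home, with the knob's slot dropped onto the tang, the gripper open and the arm clear, though no verdict came back.

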